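# Clear the marker from the timer stand and seat the timer in it

## Task

Someone left the blue-capped marker lying in the small blue slanted timer stand. First lay the marker down flat on the middle of the note pad, then seat the lab timer in the stand: back flat on the sloping rest, bottom edge (the one with the buttons) fully home against the lip and between the two corner cheeks, display edge uppermost. Leave the tape roll, the petri dish and the white bottle where they are.

Things in the scene. Friction and masses are not known exactly. Their poses are not given: they have to be found in the camera images.
- stand: Fixed blue metal timer stand, 96 x 76 mm base; origin under its centre, z up, front -x. Rest 82 long, 50 wide, rises to +x at 35 degrees from a line at x -34, z 34 mm. At its foot an 82 mm wide ledge (14 mm up the slope) with a lip 10 mm proud and, at each end, a cheek 11 mm proud, 5 thick, reaching 15 mm up the slope; 72 mm between cheeks. Sides open above the cheeks.
- stand_seat (a point): Point on the rest's surface where the centre of the timer's back belongs: 31.5 mm up the slope from the lip, midway between the cheeks. Its x points up the slope, y to the stand's left, z out of the rest's surface (35 degrees from vertical, leaning to the stand's -x).
- timer: Loose white lab timer, 55 g, 62 (x) x 66 (y) x 16 (z) mm, lying on its back on the bench at the start. Origin: centre of its back (underside); z out of its face. The display edge is at x = +31 mm, the edge with the buttons at x = -31 mm. Its sides at y = +-33 mm can be gripped.
- timer_top (a point): Middle of the timer's display edge: x = 31, y = 0, z = 8 mm in the timer's frame, same axes.
- marker: Loose white felt marker with blue cap, 20 g, 135 mm long (along its y), 13 mm thick. Origin: middle of its length, on its underside; z away from the underside. At the start it lies on the stand's rest, pointing up the slope, its lower end on the lip.
- note_pad: Fixed white spiral note pad lying on the bench, 107 (x) x 78 (y) mm, 9 mm thick. Origin: centre of its underside (paper from y = -37 to +41 mm), z up.
- tape_roll: Bystander: loose roll of beige lab tape, 61 mm across, 25 mm high, lying flat; origin at the centre of its underside.
- petri_dish: Bystander: loose petri dish with red-brown medium, 61 mm across, 14 mm high; origin at the centre of its underside.
- hdpe_bottle: Bystander: loose white plastic bottle, 77 mm across, 63 mm high; origin at the centre of its underside.
Things that resemble listed ones, but are neither listed nor needed, are in the scene too. Leave any green or yellow look-alike of the marker alone.

How it is judged:
By the outcome, as a careful person would: the job done as asked, in the order asked, and still so for the second after the job is handed in, with the robot touching nothing.
It also fails if it takes over 48 s, if anything falls off the work surface, if the arm or the gripper's body presses on something with over 40 N, if the wrist force passes 120 N, or if a joint passes its speed limit or range.

## Robot

A 7-joint arm with a two-finger parallel gripper is mounted at the origin on a cart in front of the work surface, level with it; the furniture and walls round the work are solid. World frame = base frame: x ahead of the robot, y to its left, z up, the work surface at z = 0. Lengths are in m, angles in degrees, forces in N, time in s.
With the tool pointing down it reaches from about 0.425 to 0.875 m from the base axis. Payload 4.7 kg.
Tool frame: the origin (TCP) lies at the centre of the arm's flange, where the gripper is bolted on; the fingertips stand 182 mm ahead of it and the grasp point (between the pads) lies 164 mm ahead of it (env.grip_depth is the distance from the TCP to the grasp point, in m); z points along the fingers, y is the line along which they close (so a half turn about z gives the same grasp; the last joint's range is limited). The gripper opens to 87 mm and grips with 3 to 60 N. Pads are 19 mm wide; open, the fingers measure 117 mm over their backs; the gripper's body (75 mm by 190 mm) begins 51 mm behind the grasp point.
Start: joints at [0.808, 18.392, -4.016, 83.108, 1.295, 78.541, -3.26], TCP at [0.65, -0, 0.405] pointing down, gripper open.
Joint ranges: [-163.93, 163.93], [-17.29, 119.83], [-79.2, 71.16], [3.27, 140.29], [-89.18, 269.18], [5.43, 117.66], [-154.24, 154.24]. Speed limits (degrees/s): [147.25, 147.25, 180, 180, 180, 180, 180].

## Interface

Orientations are given as [roll, pitch, yaw] about the fixed x, y, z axes, in that order (R = Rz(yaw) Ry(pitch) Rx(roll)).
In Python, from cell import env gives the robot as it stands. The module is installed in compiled form; this text tells all that it offers.
- The arm moves only by the tool send_rows, never from a script. Its arguments are lists of equal length, an entry for each row: "xyz": the shift along the tool's x, y, z in m, a list of three; "rotation": the turn, a rotation vector about the tool's x, y, z in rad, a list of three; "jaw": the opening, from 0 (shut) to 1 (fully open). A call has 1 to 20 rows; each row shifts and turns the commanded pose from where the row before left it, along the tool's axes as they then stand; what a row does not reach is not made up. A row lasts 1/10 s, in which the tool goes at most 50 mm and 8.59 degrees, less where a joint would pass 70% of its speed; a pose out of reach is approached as far as the arm can. A call is refused whole if a number of a shift passes 0.05 or a number of a turn 0.15, either way. A call with a gripper value outside its range is refused whole. The fingers move at their own pace and stop on an object; "newtons" is the grip in N (left out, the last holds). Time passes only in rows, so rows that do not move let the fingers close. It gives the time, the measured TCP pose, the force, the opening and the grip force at its end, in the units of the state.
- env.get_obs(): the state, without advancing time (a new reading comes with each control period).
- env.read_camera(name): name is "side" or "top" or "wrist"; returns a dict with "image" (400x640x3 uint8, blue, green, red), "fx", "fy", "cx", "cy" (pixels), "distortion" ([k1, k2, p1, p2, k3] as OpenCV has them; the pictures are not rectified), "R" (3x3) and "t" (3): a world point X has camera coordinates R X + t. Camera axes: x right, y down, z forward; pixel columns grow to the right and rows downward; lengths in m; the calibration is good to about 2 mm. A picture is of the moment at which its call begins. There is no depth.
- env.sign_off(): hands the job in; it is judged then, once.
The state is a dict: "time_s": time; "qpos": joint angles; "joint_velocities": joint speeds; "effort": joint torques, N m; "tool_pos": TCP position; "tool_rot": TCP orientation; "force": force on the tool from outside, world axes, zero at the start; "wrist_torque": the same for the moment, N m; "grip_width": finger opening in m; "grasp_force": force on a finger pad.
Only numpy, scipy, OpenCV 4.12 (cv2) and the standard library are available. Lean on these libraries where they do the work, as an engineer would, in place of code of your own. Each camera call takes 0.05 s, during which the arm holds its last target. There are 200 camera calls.

## Working session

There is one attempt and no reset: what is moved stays moved. The work goes in short steps, Python scripts to look and compute and a tool call to move; the robot and the scene stay as the last step left them, time stands still between calls to the robot, and variables do not carry over. Pictures are saved under pics/ and viewed, at most 12 in all, crops included, and the job is handed in when it is done.

Besides the shell and the picture viewer there is one more tool, called after ">>>" as a command line: name --argument value ..., lists and objects as JSON in quotes. send_rows: Moves the arm, as the interface text tells. Its arguments: {"type":"object","properties":{"xyz":{"type":"array"},"rotation":{"type":"array"},"jaw":{"type":"array"},"newtons":{"type":"number"}},"required":["xyz","rotation","jaw"]}

```bash
mkdir -p pics; ls
python3 - <<'E'
from cell import env
import cv2
o=env.get_obs();print(o)
for n in ("top","side"):
    c=env.read_camera(n);cv2.imwrite(f"pics/{n}0.png",c["image"])
    print(n,{k:(v.tolist() if hasattr(v,'tolist') else v) for k,v in c.items() if k!="image"})
E
```

```text
pics
{'time_s': 0.0, 'qpos': array([ 0.80661223, 18.44084263, -4.01584465, 83.17496009,  1.29457872,
       78.53977194, -3.25909289]), 'joint_velocities': array([-0.01275165, -0.06406488, -0.09236216, -0.01234362, -0.03032271,
        0.02341205, -0.08399544]), 'effort': array([-2.58547143e-04, -4.91284704e+01, -4.03903294e-01, -3.12526345e+01,
       -6.40594075e-02,  4.37659642e-02,  1.61017233e-04]), 'tool_pos': array([ 6.49801265e-01, -1.39874332e-05,  4.03640488e-01]), 'tool_rot': array([-1.79889645e+02,  5.17054791e-03,  9.00042640e+01]), 'force': array([-1.18072   ,  0.88724141,  0.06373575]), 'wrist_torque': array([0.02720203, 0.01857311, 0.04211105]), 'grasp_force': 0.0, 'grip_width': 0.08723436340160154}
top {'fx': 360.975982989925, 'fy': 360.975982989925, 'cx': 326.15848259664216, 'cy': 194.93658525823943, 'distortion': [-0.0016598794738077241, 0.0, 0.0, 0.0, 0.0], 'R': [[0.02869911299907054, -0.9995878623135558, -0.0006829556956752946], [-0.9900015068879994, -0.02832946809728767, -0.13818269644501502], [0.13810639837660307, 0.004641847987648035, -0.990406520563502]], 't': [0.002118581630407655, 0.5358925442051229, 0.8672853370404374]}
side {'fx': 431.0106435715804, 'fy': 431.0106435715804, 'cx': 323.36297784314377, 'cy': 202.23071310692404, 'distortion': [0.028179178397858076, 0.0, 0.0, 0.0, 0.0], 'R': [[-0.8184477295372498, -0.5739834729728478, 0.026197075587724914], [-0.25677682694733467, 0.32459184413976894, -0.9103327940159042], [0.5140126215942361, -0.7517866103303331, -0.413047112772682]], 't': [0.44195235235577945, 0.20051480550122724, 0.7508217277731348]}
```

View pics/top0.png

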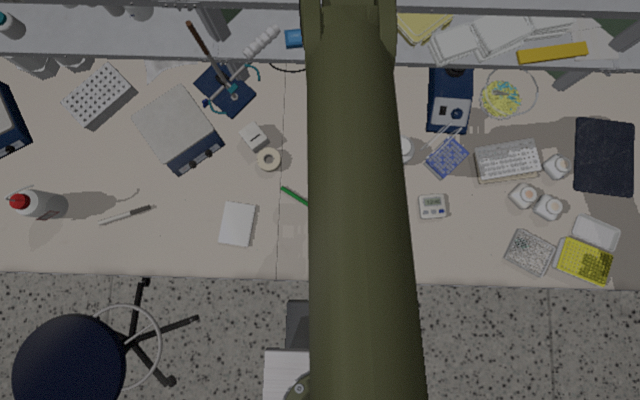

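View pics/side0.png

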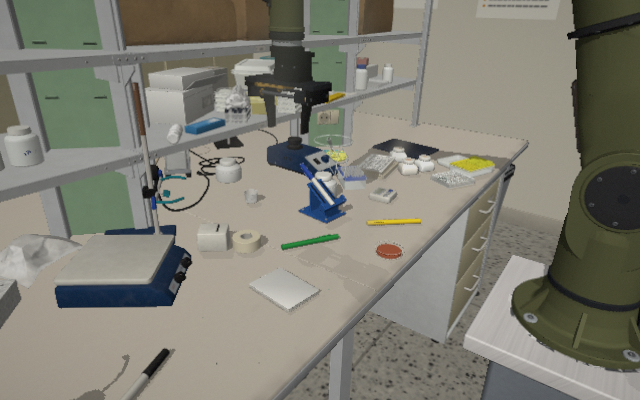

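Top: note pad about (237,224), timer (432,206), display edge towards the image top; the arm hides the stand. Side: stand at (322,200) with the marker in it, petri dish (389,251), tape (246,241), bottle possibly (325,180).

```bash
cat > h.py <<'E'
from cell import env
import cv2,numpy as np
from scipy.spatial.transform import Rotation as Rot
def K(c): return np.array([[c["fx"],0,c["cx"]],[0,c["fy"],c["cy"]],[0,0,1.]])
def ray(c,p):
    u=cv2.undistortPoints(np.array([[p]],float),K(c),np.array(c["distortion"]))[0,0]
    R=np.array(c["R"]);return -R.T@np.array(c["t"]),R.T@np.array([*u,1.])
def plane(c,p,z=0):
    o,d=ray(c,p);return o+d*(z-o[2])/d[2]
def proj(c,X):
    r,_=cv2.Rodrigues(np.array(c["R"]));return cv2.projectPoints(np.array(X,float).reshape(-1,1,3),r,np.array(c["t"],float),K(c),np.array(c["distortion"]))[0][:,0]
E
python3 - <<'E'
from h import *
c=env.read_camera("wrist");cv2.imwrite("pics/w0.png",c["image"])
print(K(c),c["R"],c["t"],c["distortion"])
s=env.read_camera("side");cv2.imwrite("pics/s0c.png",cv2.resize(s["image"][150:350,220:440],None,fx=3.5,fy=3,interpolation=2)[:600])
t=env.read_camera("top")
for n,p,z in (("pad",(237,224),.009),("timer",(432,206),.016)): print(n,plane(t,p,z))
for n,p,z in (("stand",(322,212),0),("petri",(389,251),.014),("timer",(383,196),.016),("pad",(284,290),.009),("tape",(246,241),.025)): print(n,plane(s,p,z))
E
```

```text
[[280.86227855   0.         314.84950975]
 [  0.         280.86227855 201.17219221]
 [  0.           0.           1.        ]] [[ 9.99998234e-01 -3.50589213e-04 -1.84651576e-03]
 [ 1.77454836e-04 -9.60448348e-01  2.78458145e-01]
 [-1.87110743e-03 -2.78457981e-01 -9.60446590e-01]] [-0.64840664 -0.03185858  0.39173613] [0.0133434 0.        0.        0.        0.       ]
pad [0.45803327 0.2432981  0.009     ]
timer [ 0.51778362 -0.25344789  0.016     ]
stand [ 0.59377195 -0.07057999  0.        ]
petri [0.35614514 0.02097113 0.014     ]
timer [ 0.50205594 -0.22794836  0.016     ]
pad [0.44895332 0.25511751 0.009     ]
tape [0.60948069 0.1872391  0.025     ]
```

View pics/w0.png

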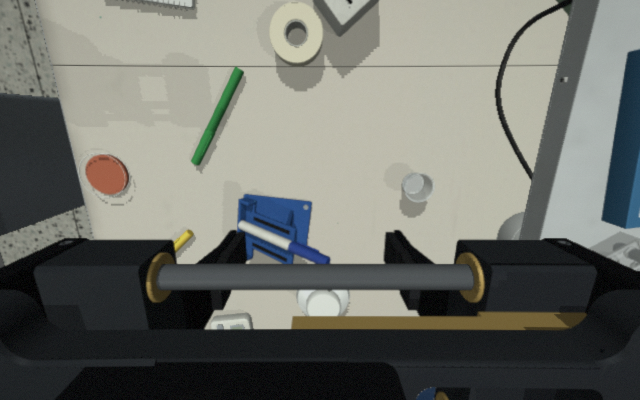

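View pics/s0c.png

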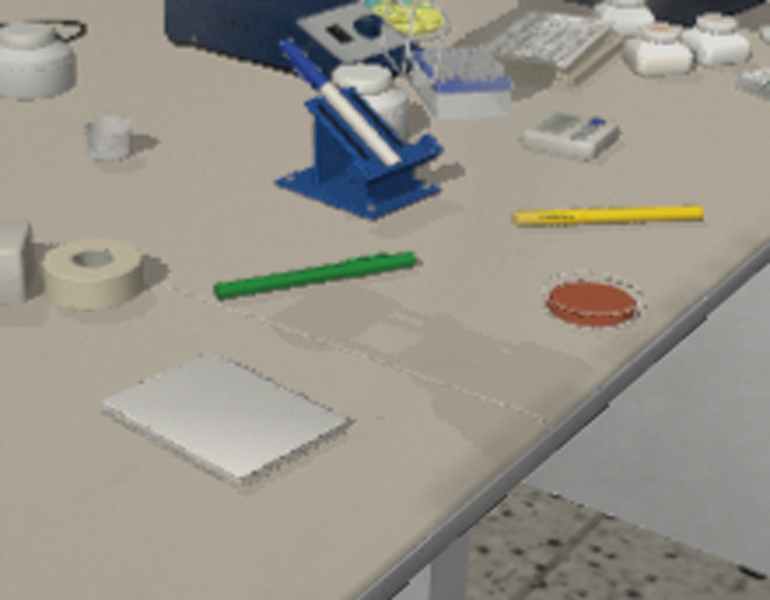

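Wrist (image right = +x, up = +y): stand around (275,225) with front to −x, marker lying across the rest from (242,228) to (328,260). I'll shift the arm to −y for a clear view of the stand.

>>> send_rows --xyz '[[-0.03,0,0],[-0.05,0,0],[-0.05,0,0],[-0.03,0,0],[0,0,0],[0,0,0]]' --rotation '[[0,0,0],[0,0,0],[0,0,0],[0,0,0],[0,0,0],[0,0,0]]' --jaw '[1,1,1,1,1,1]'

```text
time_s: 0.85
tool_pos: [0.6498, -0.1607, 0.4044]
tool_rot: [-180.0, -0.0, 89.9]
force: [-0.6, 0.6, 0.3]
grip_width: 0.087
grasp_force: 0.0
```

Run:
```python
from h import *
import pickle
d={n:env.read_camera(n) for n in ("wrist","top","side")}
pickle.dump(d,open("v1.pkl","wb"))
w=d["wrist"]["image"]; t=d["top"]["image"]
a=cv2.resize(w[20:250,180:500],None,fx=2.5,fy=2.5,interpolation=2)
cv2.imwrite("pics/w1.png",a)
b=cv2.resize(t[180:260,200:300],None,fx=4,fy=4,interpolation=2)
e=cv2.resize(t[180:260,390:490],None,fx=4,fy=4,interpolation=2)
cv2.imwrite("pics/t1.png",np.hstack([b,e]))
```

```text
(no output)
```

View pics/w1.png

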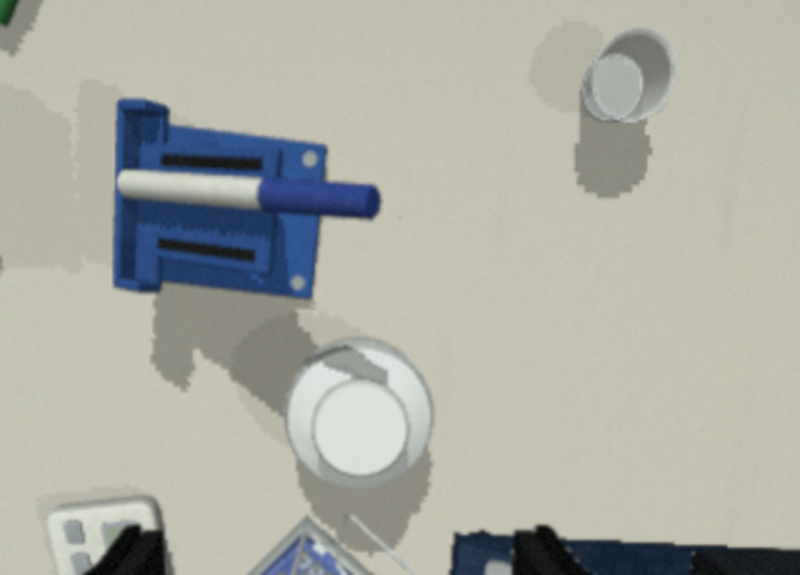

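View pics/t1.png

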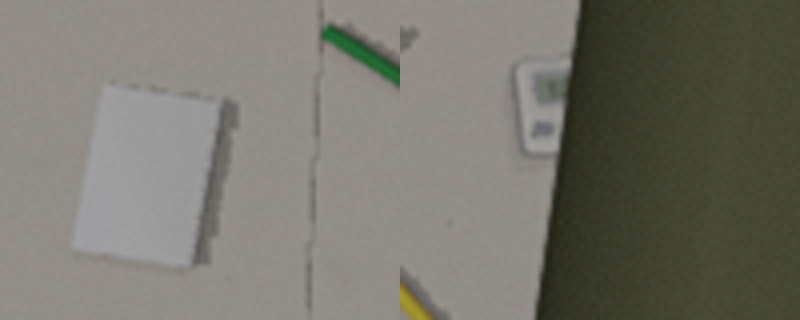

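Wrist crop: stand base rear corners at crop (327,146),(311,299), cheek upper ends (165,105),(158,290), marker from (121,184) to (374,202); bottle at (360,410), timer upper corners (50,503),(155,498). Top crop: pad corners (106,85),(222,98),(192,268),(72,247); timer's display faces +x, its buttons −x.

Run:
```python
from h import *
import pickle
from scipy.optimize import least_squares
d=pickle.load(open("v1.pkl","rb"));w,t,s=d["wrist"],d["top"],d["side"]
W=lambda x,y:(x/2.5+180-.3,y/2.5+20-.3)
S=lambda x,y:(x/3.5+220-.4,y/3+150-.4)
T=lambda x,y:(x/4+200-.4,y/4+180-.4)
loc=np.array([[48,38,1.5],[48,-38,1.5],[-28,41,51.6],[-28,-41,51.6]])/1000
pw=np.array([W(327,146),W(311,299),W(166,105),W(158,290)])
def X(p): return loc@Rot.from_euler('z',p[2]).as_matrix().T+[p[0],p[1],0]
r=least_squares(lambda p:(proj(w,X(p))-pw).ravel(),[.6,-.07,0])
print("stand",r.x[:2],np.degrees(r.x[2]),r.fun.round(1))
print("side proj of these in crop",(proj(s,X(r.x))-[219.6,149.6])*[3.5,3])
def tri(a):
    A=[];b=[]
    for c,p in a:
        o,v=ray(c,p);v/=np.linalg.norm(v);P=np.eye(3)-np.outer(v,v);A.append(P);b.append(P@o)
    x=np.linalg.lstsq(np.vstack(A),np.hstack(b),rcond=None)[0]
    return x,[np.linalg.norm(P@x-q) for P,q in zip(A,b)]
lo=tri([(w,W(121,184)),(s,S(395,160))]);hi=tri([(w,W(374,202)),(s,S(288,45))])
print(lo,hi,np.linalg.norm(hi[0]-lo[0]))
for n,p in (("tape",None),):
    print("tape top/side",plane(t,(268,159),.025),plane(s,(246,241),.025))
pc=np.array([plane(t,T(*p),.009) for p in [(106,85),(222,98),(192,268),(72,247)]]);print("pad",pc,pc.mean(0))
ps=np.array([plane(s,S(*p),.009) for p in [(208,355),(352,420),(240,482),(103,405)]]);print("padside",ps,ps.mean(0))
print("timer corners",[plane(w,W(*p),.014) for p in [(50,503),(155,498)]])
print("bottle top",plane(w,W(360,428),.063), "cup",plane(w,W(620,85),.05))
```

```text
stand [ 0.59557323 -0.06452425] -6.84951247813049 [ 3.2  0.4  3.   0.6 -2.6 -2.  -2.6  1.8]
side proj of these in crop [[268.49841834 183.88550796]
 [338.75053598 158.00099774]
 [343.37598243 157.70333456]
 [419.76984666 129.48227113]]
(array([ 0.5511698 , -0.0532792 ,  0.04396009]), [np.float64(0.00030371930595663664), np.float64(0.0003037193059563861)]) (array([ 0.66030479, -0.06713703,  0.11513176]), [np.float64(0.0024710757004319994), np.float64(0.002471075700432303)]) 0.1310262959903464
tape top/side [0.62646051 0.16996886 0.025     ] [0.60948069 0.1872391  0.025     ]
pad [[0.51676709 0.27515729 0.009     ]
 [0.51048558 0.1998895  0.009     ]
 [0.40168807 0.21284447 0.009     ]
 [0.41267552 0.28981202 0.009     ]] [0.46040407 0.24442582 0.009     ]
padside [[0.50330117 0.20518244 0.009     ]
 [0.39705824 0.21439619 0.009     ]
 [0.40650386 0.29499512 0.009     ]
 [0.5111056  0.28107812 0.009     ]] [0.45449222 0.24891297 0.009     ]
timer corners [array([ 0.48773755, -0.2179939 ,  0.014     ]), array([ 0.54659566, -0.21518112,  0.014     ])]
bottle top [ 0.65944855 -0.16283242  0.063     ] cup [ 0.77022543 -0.01497416  0.05      ]
```

Run:
```python
from h import *
import pickle
from scipy.optimize import least_squares
d=pickle.load(open("v1.pkl","rb"));w,t,s=d["wrist"],d["top"],d["side"]
W=lambda x,y:(x/2.5+180-.3,y/2.5+20-.3)
S=lambda x,y:(x/3.5+220-.4,y/3+150-.4)
lw=np.array([[48,38,2],[48,-38,2],[-21.7,41,42.6],[-21.7,-41,42.6]])/1000
pw=np.array([W(327,146),W(311,299),W(168,106),W(158,290)])
ls=np.array([[48,38,0],[-48,38,0],[-48,-38,0]])/1000
ps=np.array([S(277,183),S(372,216),S(440,190)])
X=lambda l,p: l@Rot.from_euler('z',p[2]).as_matrix().T+[p[0],p[1],0]
fw=lambda p:(proj(w,X(lw,p))-pw).ravel(); fs=lambda p:(proj(s,X(ls,p))-ps).ravel()
for f in (fw,fs,lambda p:np.r_[fw(p),fs(p)]):
    r=least_squares(f,[.6,-.07,0]);print("stand",r.x[:2],np.degrees(r.x[2]),r.fun.round(1))
p=least_squares(fw,[.6,-.07,0]).x
Rz=Rot.from_euler('z',p[2]).as_matrix()
# where features land in wrist crop: lip top inner corners
q=X(np.array([[-39.7,36,42.2],[-39.7,-36,42.2],[-34,0,34],[-34+41,41,34+28.7],[7,-41,62.7]])/1000,p)
print(((proj(w,q)-np.array([179.7,19.7]))*2.5).round())
for e in ([.5512,-.0533,.044],[.6603,-.0671,.1151]): print(Rz.T@(np.array(e)-[p[0],p[1],0]))
# marker assuming axis local y=ym, 6.5 over rest, project ends
for ym in (.004,.008,.012):
  sl=np.array([[np.cos(.611)*a-.0065*np.sin(.611)-.034,ym,.034+np.sin(.611)*a+.0065*np.cos(.611)] for a in (0,.135)])
  print(ym,((proj(w,X(sl,p))-np.array([179.7,19.7]))*2.5).round(),((proj(s,X(sl,p))-[219.6,149.6])*[3.5,3]).round())
```

```text
stand [ 0.59102205 -0.06362276] -7.251739321246945 [-0.3 -0.1 -0.7  0.1  0.4 -1.   0.5  1.1]
stand [ 0.59592072 -0.07335235] -7.208763277053373 [-0.4 -0.4  0.   0.6  0.3 -0.3]
stand [ 0.59103931 -0.0640136 ] -7.084056773536099 [-0.4  0.1 -0.6  0.3  0.3 -0.5  0.7  1.5 -1.2  1.3 -0.4  2.5  0.   1.5]
[[128. 110.]
 [122. 277.]
 [142. 199.]
 [227. 104.]
 [212. 303.]]
[-0.04080655  0.00521349  0.044     ]
[0.06916273 0.00529546 0.1151    ]
0.004 [[131. 188.]
 [378. 211.]] [[393. 164.]
 [282.  42.]]
0.008 [[132. 179.]
 [380. 199.]] [[389. 165.]
 [278.  43.]]
0.012 [[132. 170.]
 [381. 187.]] [[385. 166.]
 [274.  44.]]
```

```bash
cat >> h.py <<'E'
RX=Rot.from_euler('x',180,degrees=True)
SP=np.array([.591,-.064,0]);SYAW=-7.2
RS=Rot.from_euler('z',SYAW,degrees=True)*Rot.from_euler('y',-35,degrees=True)
FOOT=SP+Rot.from_euler('z',SYAW,degrees=True).apply([-.034,0,.034])
def srest(a,y,h): return FOOT+RS.apply([a,y,h])
def plan(tcp,R):
    o=env.get_obs();R0=Rot.from_euler('xyz',o["tool_rot"],degrees=True)
    rv=(R0.inv()*R).as_rotvec();print("now",o["tool_pos"].round(4),o["tool_rot"].round(1))
    print("rotvec",rv.round(3),"n>=",np.ceil(abs(rv).max()/.15*1.0))
    d=tcp-o["tool_pos"]
    print("target",tcp.round(3),"shift in new tool axes",R.inv().apply(d).round(4),"in old",R0.inv().apply(d).round(4))
E
python3 - <<'E'
from h import *
R=RS*RX
plan(srest(.068,.006,.021+.164+.08),R)
E
```

```text
now [ 0.6504 -0.1577  0.4047] [ 1.80e+02 -1.00e-01  9.02e+01]
rotvec [-0.518  0.454  1.64 ] n>= 11.0
target [ 0.462 -0.042  0.29 ] shift in new tool axes [-0.2304 -0.0915 -0.0214] in old [ 0.1164 -0.1876  0.1148]
```

>>> send_rows --xyz '[[0,0,0],[0,0,0],[0,0,0],[0,0,0],[0,0,0],[0,0,0],[0,0,0],[0,0,0],[0,0,0],[0,0,0],[0,0,0],[0,0,0],[-0.045,-0.018,-0.004],[-0.045,-0.018,-0.004],[-0.045,-0.018,-0.004],[-0.045,-0.018,-0.004],[-0.045,-0.018,-0.004],[0,0,0],[0,0,0],[0,0,0]]' --rotation '[[-0.043,0.038,0.137],[-0.043,0.038,0.137],[-0.043,0.038,0.137],[-0.043,0.038,0.137],[-0.043,0.038,0.137],[-0.043,0.038,0.137],[-0.043,0.038,0.137],[-0.043,0.038,0.137],[-0.043,0.038,0.137],[-0.043,0.038,0.137],[-0.043,0.038,0.137],[-0.043,0.038,0.137],[0,0,0],[0,0,0],[0,0,0],[0,0,0],[0,0,0],[0,0,0],[0,0,0],[0,0,0]]' --jaw '[0.5,0.5,0.5,0.5,0.5,0.5,0.5,0.5,0.5,0.5,0.5,0.5,0.5,0.5,0.5,0.5,0.5,0.5,0.5,0.5]'

```text
time_s: 3.0
tool_pos: [0.469, -0.0444, 0.2942]
tool_rot: [-179.8, -35.2, -7.6]
force: [0.4, 0.4, -0.2]
grip_width: 0.0435
grasp_force: 0.0
```

Run:
```python
from h import *
plan(srest(.068,.006,.021+.164+.08),RS*RX)
o=env.get_obs();print(o["qpos"].round(0))
c=env.read_camera("wrist");im=c["image"].copy()
P=[srest(0,.036,.010),srest(0,-.036,.01),srest(.082,.025,0),srest(.082,-.025,0),srest(.0,.006,.0065),srest(.135,.006,.0065),srest(.015,.041,0),srest(.015,-.041,0)]
R=Rot.from_euler('xyz',o["tool_rot"],degrees=True);P.append(o["tool_pos"]+R.apply([0,0,.182]));
for p in proj(c,P): cv2.drawMarker(im,(int(p[0]+.5),int(p[1]+.5)),(0,0,255),cv2.MARKER_CROSS,7,1)
cv2.imwrite("pics/w2.png",cv2.resize(im,(800,500),interpolation=2))
```

```text
now [ 0.469  -0.0444  0.2942] [-179.8  -35.2   -7.6]
rotvec [-0.    -0.003 -0.005] n>= 1.0
target [ 0.462 -0.042  0.29 ] shift in new tool axes [-0.0079 -0.0019 -0.0005] in old [-0.0079 -0.0018 -0.0006]
[  -2.  -10.    3.  131.   10.   24. -105.]
```

View pics/w2.png

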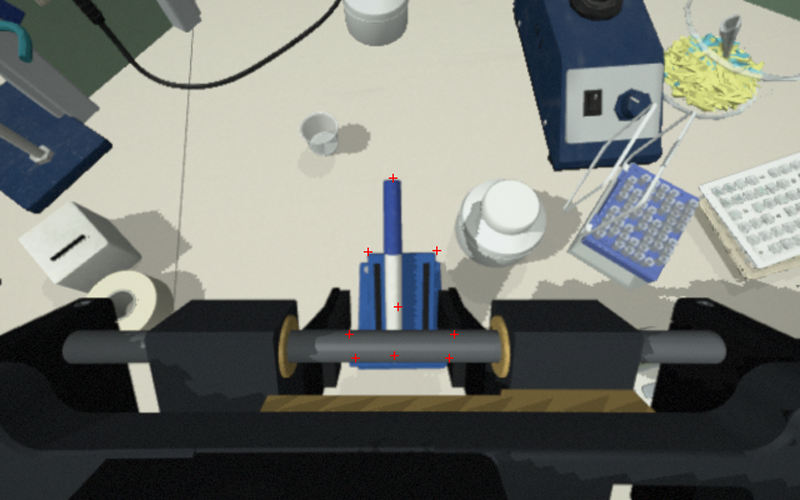

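The overlay fits: rest's top edge at (368–437,252) and the cap end at (393,180) lie on the predicted points. Descend and grip.

>>> send_rows --xyz '[[-0.008,-0.002,0.0],[0,0,0.03],[0,0,0.03],[0,0,0.015],[0,0,0.005],[0,0,0],[0,0,0]]' --rotation '[[0,0,0],[0,0,0],[0,0,0],[0,0,0],[0,0,0],[0,0,0],[0,0,0]]' --jaw '[0.5,0.5,0.5,0.5,0.5,0.5,0.5]'

```text
time_s: 3.75
tool_pos: [0.5072, -0.048, 0.2227]
tool_rot: [-179.8, -35.0, -7.6]
force: [0.0, 0.2, 0.1]
grip_width: 0.0437
grasp_force: 0.0
```

>>> send_rows --xyz '[[0,0,0],[0,0,0],[0,0,0],[0,0,0],[0,0,0],[0,0,0],[0,0,0],[0,0,0]]' --rotation '[[0,0,0],[0,0,0],[0,0,0],[0,0,0],[0,0,0],[0,0,0],[0,0,0],[0,0,0]]' --jaw '[0,0,0,0,0,0,0,0]' --newtons 15

```text
time_s: 4.55
tool_pos: [0.5069, -0.0479, 0.2223]
tool_rot: [-179.8, -35.0, -7.6]
force: [-1.6, 0.2, 1.6]
grip_width: 0.0125
grasp_force: 15.0
```

Run:
```python
from h import *
plan(srest(.068,.006,.021+.164),RS*RX)
```

```text
now [ 0.5069 -0.0479  0.2223] [-179.8  -35.    -7.6]
rotvec [ 0.001  0.    -0.006] n>= 1.0
target [ 0.508 -0.047  0.225] shift in new tool axes [ 0.0021 -0.0005 -0.0012] in old [ 0.0021 -0.0005 -0.0012]
```

>>> send_rows --xyz '[[0,0,-0.01],[0,0,-0.03],[0,0,-0.04],[0,0,0],[0,0,0],[0,0,0],[0,0,0],[0,0,0],[-0.006,-0.03,-0.01],[-0.006,-0.04,0],[-0.006,-0.045,0],[-0.006,-0.045,0],[-0.006,-0.045,0],[-0.006,-0.045,0],[-0.006,-0.035,0],[0,0,0],[0,0,0]]' --rotation '[[0,0,0],[0,0,0],[0,0,0],[0,-0.122,0],[0,-0.122,0],[0,-0.122,0],[0,-0.122,0],[0,-0.122,0],[0,0,0],[0,0,0],[0,0,0],[0,0,0],[0,0,0],[0,0,0],[0,0,0],[0,0,0],[0,0,0]]' --jaw '[0,0,0,0,0,0,0,0,0,0,0,0,0,0,0,0,0]'

```text
time_s: 6.25
tool_pos: [0.4565, 0.2466, 0.2986]
tool_rot: [-179.9, -0.0, -7.4]
force: [-0.7, -1.2, -0.1]
grip_width: 0.0122
grasp_force: 15.0
```

Run:
```python
from h import *
plan(np.array([.457,.246,.22]),Rot.from_euler('z',-7.4,degrees=True)*RX)
w=env.read_camera("wrist");t=env.read_camera("top");s=env.read_camera("side")
import pickle;pickle.dump({"wrist":w,"top":t,"side":s},open("v2.pkl","wb"))
a=cv2.resize(t["image"][180:260,200:300],None,fx=4,fy=4,interpolation=2)
b=cv2.resize(t["image"][180:260,390:490],None,fx=4,fy=4,interpolation=2)
c=cv2.resize(s["image"][200:330,220:350],(400,400),interpolation=2)
cv2.imwrite("pics/m3.png",np.vstack([np.hstack([a,b]),np.hstack([cv2.resize(w["image"],(448,280)),c[60:340,:352]])]))
```

```text
now [0.4565 0.2466 0.2986] [-179.9   -0.    -7.4]
rotvec [-0.002 -0.     0.   ] n>= 1.0
target [0.457 0.246 0.22 ] shift in new tool axes [0.0006 0.0005 0.0786] in old [0.0006 0.0007 0.0786]
```

View pics/m3.png

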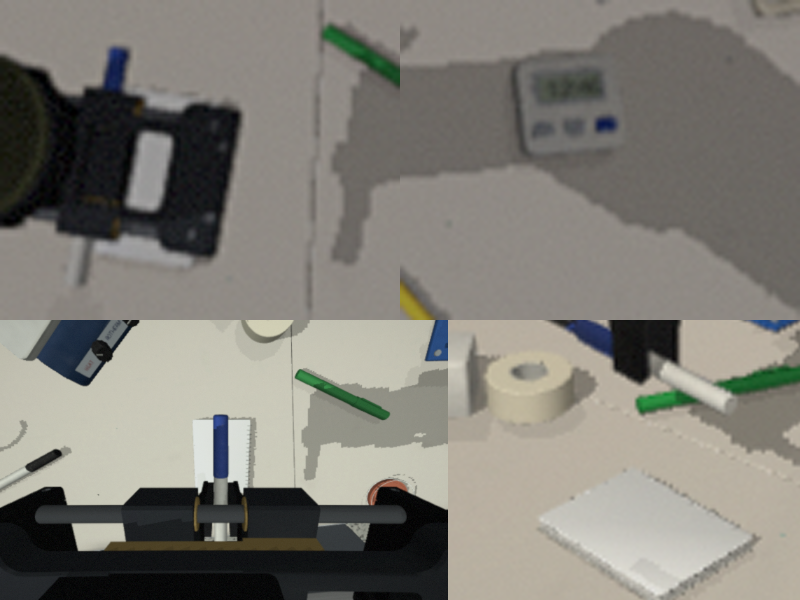

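Top crop: timer corners at (516,60),(610,53),(621,145),(528,158), display towards +x. Wrist: pad's far corners about (193,420),(255,420) (spiral on the right), marker held level at column 220.

Run:
```python
from h import *
import pickle
d=pickle.load(open("v2.pkl","rb"));w,t=d["wrist"],d["top"]
Wp=lambda x,y:(x*640/448,(y-320)*400/280)
for p in [(193,420),(247,420),(255,420)]: print("pad far",plane(w,Wp(*p),.009))
T=lambda x,y:((x-400)/4+390-.4,y/4+180-.4)
q=np.array([plane(t,T(*p),.014) for p in [(516,60),(610,53),(621,145),(528,158)]]);print(q,q.mean(0))
e=[q[0]-q[3],q[1]-q[2]];print([np.degrees(np.arctan2(v[1],v[0])) for v in e],[np.linalg.norm(v) for v in e])
e=[q[0]-q[1],q[3]-q[2]];print([np.degrees(np.arctan2(v[1],v[0]))-90 for v in e],[np.linalg.norm(v) for v in e])
# marker ends (cap end) at axis z
o=env.get_obs()
for p in [(220,416)]: print("cap",plane(w,Wp(*p),o["tool_pos"][2]-.177))
```

```text
pad far [0.51557405 0.27858972 0.009     ]
pad far [0.50622624 0.20647944 0.009     ]
pad far [0.50483399 0.19581102 0.009     ]
[[ 0.54651842 -0.21994066  0.014     ]
 [ 0.55279665 -0.28040492  0.014     ]
 [ 0.4936837  -0.28648845  0.014     ]
 [ 0.48369371 -0.22715928  0.014     ]] [ 0.51917312 -0.25349833  0.014     ]
[np.float64(6.554593256969508), np.float64(5.875831952025419)] [np.float64(0.06323807140235092), np.float64(0.05942516133776669)]
[np.float64(5.927985227693952), np.float64(9.55794883614712)] [np.float64(0.06078933412046257), np.float64(0.060164365695255476)]
cap [0.52254079 0.24057846 0.12159488]
```

>>> send_rows --xyz '[[0,0,0.03],[0,0,0.04],[0,0,0.025],[0,0,0.005],[0,0,0.002],[0,0,0],[0,0,0]]' --rotation '[[0,0,0],[0,0,0],[0,0,0],[0,0,0],[0,0,0],[0,0,0],[0,0,0]]' --jaw '[0,0,0,0,0,0,0]'

```text
time_s: 7.1
tool_pos: [0.458, 0.2464, 0.1982]
tool_rot: [-179.8, -0.2, -7.5]
force: [0.3, 0.4, -0.1]
grip_width: 0.0127
grasp_force: 15.0
```

>>> send_rows --xyz '[[0,0,0.001],[0,0,0.001],[0,0,0]]' --rotation '[[0,0,0],[0,0,0],[0,0,0]]' --jaw '[0,0,0]'

```text
time_s: 7.4
tool_pos: [0.4572, 0.2463, 0.1948]
tool_rot: [-179.8, -0.0, -7.5]
force: [0.8, -0.6, 0.3]
grip_width: 0.0126
grasp_force: 15.0
```

>>> send_rows --xyz '[[0,0,0.001],[0,0,0.0005],[0,0,0]]' --rotation '[[0,0,0],[0,0,0],[0,0,0]]' --jaw '[0,0,0]'

```text
time_s: 7.7
tool_pos: [0.4572, 0.2463, 0.1931]
tool_rot: [-179.9, -0.0, -7.5]
force: [-0.2, 0.3, 2.4]
grip_width: 0.0124
grasp_force: 15.0
```

>>> send_rows --xyz '[[0,0,0],[0,0,0],[0,0,0],[0,0,0],[0,0,0],[0,0,-0.01],[0,0,-0.02],[0,0,-0.03],[0,0,-0.04],[0,0,-0.04],[0,0,0]]' --rotation '[[0,0,0],[0,0,0],[0,0,0],[0,0,0],[0,0,0],[0,0,0],[0,0,0],[0,0,0],[0,0,0],[0,0,0],[0,0,0]]' --jaw '[0.17,0.2,0.25,0.3,0.4,0.4,0.4,0.5,0.6,0.8,1]'

```text
time_s: 8.8
tool_pos: [0.4588, 0.247, 0.3401]
tool_rot: [-179.5, -0.6, -7.5]
force: [-0.1, 0.6, -0.1]
grip_width: 0.059
grasp_force: 0.0
```

Run:
```python
from h import *
plan(np.array([.520,-.254,.30]),Rot.from_euler('z',6.3,degrees=True)*RX)
```

```text
now [0.4588 0.247  0.3401] [-179.5   -0.6   -7.5]
rotvec [-0.008 -0.012 -0.241] n>= 2.0
target [ 0.52  -0.254  0.3  ] shift in new tool axes [0.0059 0.5047 0.0401] in old [0.1259 0.4891 0.0367]
```

>>> send_rows --xyz '[[0,0,0],[0,0,0],[0.0015,0.03,0.002],[0.0015,0.045,0.002],[0.0015,0.048,0.002],[0.0015,0.048,0.002],[0.0015,0.048,0.002],[0.0015,0.048,0.002],[0.0015,0.048,0.002],[0.0015,0.048,0.002],[0.0015,0.048,0.002],[0.0015,0.046,0.002],[0,0.03,0],[0,0.018,0],[0,0,0],[0,0,0]]' --rotation '[[0,0,-0.12],[0,0,-0.121],[0,0,0],[0,0,0],[0,0,0],[0,0,0],[0,0,0],[0,0,0],[0,0,0],[0,0,0],[0,0,0],[0,0,0],[0,0,0],[0,0,0],[0,0,0],[0,0,0]]' --jaw '[1,1,1,1,1,1,1,1,1,1,1,1,1,1,1,1]'

```text
time_s: 10.4
tool_pos: [0.5273, -0.2537, 0.3117]
tool_rot: [-179.8, -0.0, 6.3]
force: [0.1, 1.1, 0.4]
grip_width: 0.0869
grasp_force: 0.0
```

Run:
```python
from h import *
import pickle
TR=Rot.from_euler('z',6.3,degrees=True)
plan(np.array([.529,-.253,.32]),TR*RX)
w=env.read_camera("wrist");t=env.read_camera("top");pickle.dump({"wrist":w,"top":t},open("v3.pkl","wb"))
im=w["image"].copy()
P=TR.apply(np.array([[31,33,14],[31,-33,14],[-31,33,14],[-31,-33,14]])/1000)+[.519,-.2535,0]
for p in proj(w,P): cv2.drawMarker(im,(int(p[0]+.5),int(p[1]+.5)),(0,0,255),cv2.MARKER_CROSS,7,1);print(p)
a=cv2.resize(im[120:330,150:470],None,fx=2.5,fy=2.5,interpolation=2)[:, :800]
b=cv2.resize(t["image"][180:260,200:300],None,fx=3,fy=3,interpolation=2)
a[285:525,0:300]=b
cv2.imwrite("pics/w4.png",a)
```

```text
now [ 0.5273 -0.2537  0.3117] [-179.8   -0.     6.3]
rotvec [-0.003 -0.001 -0.   ] n>= 1.0
target [ 0.529 -0.253  0.32 ] shift in new tool axes [ 0.0018 -0.0005 -0.0083] in old [ 0.0018 -0.0005 -0.0083]
[283.90834749 175.10016855]
[349.73559851 175.10313925]
[285.72100088 232.56488924]
[347.75905975 232.61143304]
```

View pics/w4.png

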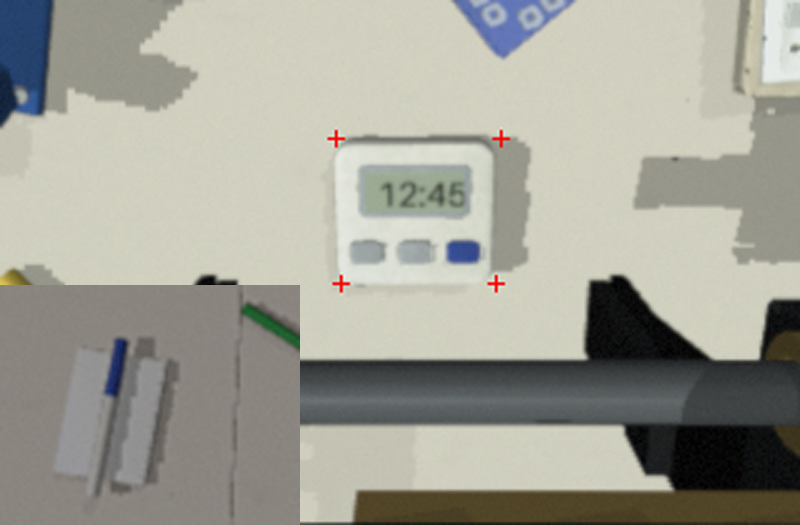

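Timer corners lie within about 1 px of prediction (shift ~1 mm to +y); inset: the marker lies along the middle of the pad. Descend onto the timer.

>>> send_rows --xyz '[[0.002,-0.0015,0.03],[0,0,0.04],[0,0,0.035],[0,0,0.015],[0,0,0.005],[0,0,0],[0,0,0]]' --rotation '[[0,0,0],[0,0,0],[0,0,0],[0,0,0],[0,0,0],[0,0,0],[0,0,0]]' --jaw '[1,1,1,1,1,1,1]'

```text
time_s: 11.2
tool_pos: [0.5302, -0.2526, 0.1887]
tool_rot: [-179.9, -0.2, 6.3]
force: [-0.0, -0.1, 0.2]
grip_width: 0.0871
grasp_force: 0.0
```

>>> send_rows --xyz '[[0,0,0.002],[0,0,0],[0,0,0],[0,0,0],[0,0,0],[0,0,0],[0,0,0],[0,0,0]]' --rotation '[[0,0,0],[0,0,0],[0,0,0],[0,0,0],[0,0,0],[0,0,0],[0,0,0],[0,0,0]]' --jaw '[1,0,0,0,0,0,0,0]' --newtons 15

```text
time_s: 12.0
tool_pos: [0.5293, -0.2525, 0.1851]
tool_rot: [-179.9, -0.1, 6.3]
force: [-1.1, 0.1, 2.5]
grip_width: 0.0659
grasp_force: 15.0
```

Run:
```python
from h import *
# timer frame in tool: grasp at timer x ~ +.0105; tip z
o=env.get_obs();print(o["tool_pos"],o["tool_rot"],o["grip_width"])
# pre-seat pose: timer back centre at slope a=.0315+.03, h=.03
gx=.0105; L=o["tool_pos"][2]  # back is L ahead of TCP
plan(srest(.0315+.02+gx,0,L+.05),RS*RX)
```

```text
[ 0.52932232 -0.25247707  0.18511964] [-1.79881549e+02 -7.52725995e-02  6.28610456e+00] 0.065893597853986
now [ 0.5293 -0.2525  0.1851] [-1.799e+02 -1.000e-01  6.300e+00]
rotvec [-0.074  0.607  0.227] n>= 5.0
target [ 0.474 -0.049  0.262] shift in new tool axes [-0.0218 -0.1947 -0.1093] in old [-0.0328 -0.2083 -0.0767]
```

>>> send_rows --xyz '[[0,0,-0.01],[0,0,-0.03],[0,0,-0.045],[0,0,-0.045],[0,0,0],[0,0,0],[0,0,0],[0,0,0],[0,0,0],[0,0,0],[0,0,0]]' --rotation '[[0,0,0],[0,0,0],[0,0,0],[0,0,0],[-0.015,0.121,0.045],[-0.015,0.121,0.045],[-0.015,0.121,0.045],[-0.015,0.121,0.045],[-0.015,0.121,0.045],[0,0,0],[0,0,0]]' --jaw '[0,0,0,0,0,0,0,0,0,0,0]'

```text
time_s: 13.1
tool_pos: [0.5288, -0.2525, 0.315]
tool_rot: [179.9, -34.7, -7.0]
force: [0.8, -0.3, -1.2]
grip_width: 0.0658
grasp_force: 15.0
```

Run:
```python
from h import *
plan(srest(.0315+.02+.0105,0,.1851+.05),RS*RX)
```

```text
now [ 0.5288 -0.2525  0.315 ] [179.9 -34.7  -7. ]
rotvec [-0.001  0.005  0.003] n>= 1.0
target [ 0.474 -0.049  0.262] shift in new tool axes [-0.0958 -0.1948 -0.0026] in old [-0.0951 -0.1951 -0.0019]
```

>>> send_rows --xyz '[[0,-0.025,0],[0,-0.045,0],[0,-0.045,0],[0,-0.045,0],[0,-0.035,0],[-0.025,0,0],[-0.04,0,0],[-0.031,0,0],[0,0,0],[0,0,0]]' --rotation '[[0,0.005,0.003],[0,0,0],[0,0,0],[0,0,0],[0,0,0],[0,0,0],[0,0,0],[0,0,0],[0,0,0],[0,0,0]]' --jaw '[0,0,0,0,0,0,0,0,0,0]'

```text
time_s: 14.1
tool_pos: [0.4763, -0.0493, 0.2599]
tool_rot: [179.9, -35.1, -7.2]
force: [0.9, -0.1, -0.4]
grip_width: 0.0655
grasp_force: 15.0
```

Run:
```python
from h import *
plan(srest(.0315+.02+.0105,0,.1851+.05),RS*RX)
o=env.get_obs();print(o["qpos"].round(0))
w=env.read_camera("wrist");t=env.read_camera("side")
import pickle;pickle.dump({"wrist":w,"side":t},open("v4.pkl","wb"))
im=w["image"].copy()
P=[srest(.082,.025,0),srest(.082,-.025,0)]
R=Rot.from_euler('xyz',o["tool_rot"],degrees=True)
P+=[o["tool_pos"]+R.apply([31e-3-.0105,y,.1851-.014]) for y in(.033,-.033)]
for p in proj(w,P): cv2.drawMarker(im,(int(p[0]+.5),int(p[1]+.5)),(0,0,255),cv2.MARKER_CROSS,5,1)
a=cv2.resize(im[170:320,220:420],None,fx=3,fy=3,interpolation=2)
b=cv2.resize(t["image"][150:250,270:370],None,fx=2,fy=4.5,interpolation=2)
cv2.imwrite("pics/w5.png",np.hstack([a,b]))
```

```text
now [ 0.4763 -0.0493  0.2599] [179.9 -35.1  -7.2]
rotvec [ 0.001 -0.002  0.001] n>= 1.0
target [ 0.474 -0.049  0.262] shift in new tool axes [-0.0007  0.0002 -0.0032] in old [-0.0007  0.0002 -0.0032]
[   0.   -5.    1.  132.   11.   19. -105.]
```

View pics/w5.png

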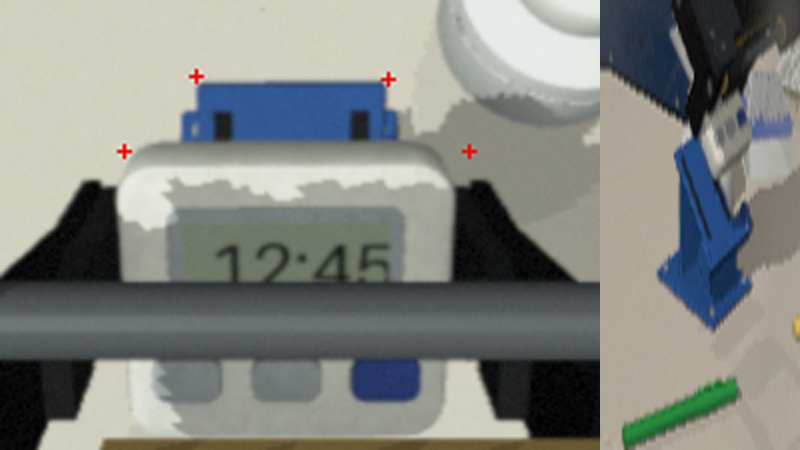

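Crop: rest's top edge 198–386 (centre 292), timer 118–456 (centre 287, predicted 296): the wrist camera has a ~2 mm lateral bias (same seen with the marker), so I shift 2 mm along tool +y, then lower.

>>> send_rows --xyz '[[0,0.002,0],[0,0,0.02],[0,0,0.015],[0,0,0.005],[0,0,0],[0,0,0]]' --rotation '[[0,0,0],[0,0,0],[0,0,0],[0,0,0],[0,0,0],[0,0,0]]' --jaw '[0,0,0,0,0,0]'

```text
time_s: 14.8
tool_pos: [0.4986, -0.0543, 0.2274]
tool_rot: [180.0, -35.2, -7.2]
force: [1.0, 0.1, -0.4]
grip_width: 0.0654
grasp_force: 15.0
```

>>> send_rows --xyz '[[0,0,0.001],[0,0,0.001],[0,0,0.001],[0,0,0]]' --rotation '[[0,0,0],[0,0,0],[0,0,0],[0,0,0]]' --jaw '[0,0,0,0]'

```text
time_s: 15.2
tool_pos: [0.5001, -0.0544, 0.2245]
tool_rot: [-180.0, -35.2, -7.2]
force: [0.3, -0.5, -1.3]
grip_width: 0.0655
grasp_force: 15.0
```

Run:
```python
from h import *
plan(srest(.0315+.0105,-.002,.1851),RS*RX)
```

```text
now [ 0.5001 -0.0544  0.2245] [-180.   -35.2   -7.2]
rotvec [ 0.    -0.003 -0.   ] n>= 1.0
target [ 0.486 -0.053  0.21 ] shift in new tool axes [-0.0202  0.0001  0.0039] in old [-0.0203  0.0001  0.0038]
```

>>> send_rows --xyz '[[0,0,0.001],[0,0,0.001],[0,0,0.001],[0,0,0]]' --rotation '[[0,0,0],[0,0,0],[0,0,0],[0,0,0]]' --jaw '[0,0,0,0]'

```text
time_s: 15.6
tool_pos: [0.5018, -0.0547, 0.2219]
tool_rot: [-180.0, -35.2, -7.2]
force: [0.3, 0.2, 0.2]
grip_width: 0.0657
grasp_force: 15.0
```

>>> send_rows --xyz '[[0,0,0.001],[0,0,0]]' --rotation '[[0,0,0],[0,0,0]]' --jaw '[0,0]'

```text
time_s: 15.8
tool_pos: [0.5022, -0.0547, 0.2215]
tool_rot: [180.0, -35.2, -7.2]
force: [-7.3, 0.4, 6.1]
grip_width: 0.0662
grasp_force: 15.0
```

>>> send_rows --xyz '[[0,0,-0.0006],[-0.004,0,0],[-0.005,0,0],[-0.004,0,0],[-0.002,0,0],[0,0,0]]' --rotation '[[0,0,0],[0,0,0],[0,0,0],[0,0,0],[0,0,0],[0,0,0]]' --jaw '[0,0,0,0,0,0]'

```text
time_s: 16.4
tool_pos: [0.4894, -0.0531, 0.2125]
tool_rot: [180.0, -35.1, -7.2]
force: [-0.8, -0.3, -1.1]
grip_width: 0.066
grasp_force: 15.0
```

Run:
```python
from h import *
plan(srest(.0315+.0105,-.002,.1851),RS*RX)
```

```text
now [ 0.4894 -0.0531  0.2125] [180.  -35.1  -7.2]
rotvec [ 0.    -0.002 -0.   ] n>= 1.0
target [ 0.486 -0.053  0.21 ] shift in new tool axes [-0.0046  0.0001  0.0003] in old [-0.0046  0.0001  0.0002]
```

Past the cheek mouth freely (5 mm left, no side force). Creep to the lip.

>>> send_rows --xyz '[[-0.001,0,0],[-0.001,0,0],[-0.001,0,0],[0,0,0]]' --rotation '[[0,0,0],[0,0,0],[0,0,0],[0,0,0]]' --jaw '[0,0,0,0]'

```text
time_s: 16.8
tool_pos: [0.4873, -0.0529, 0.2111]
tool_rot: [180.0, -35.1, -7.2]
force: [-0.1, -0.9, -0.9]
grip_width: 0.0656
grasp_force: 15.0
```

>>> send_rows --xyz '[[-0.001,0,0],[-0.001,0,0],[0,0,0]]' --rotation '[[0,0,0],[0,0,0],[0,0,0]]' --jaw '[0,0,0]'

```text
time_s: 17.1
tool_pos: [0.4856, -0.0526, 0.21]
tool_rot: [-180.0, -35.2, -7.2]
force: [0.4, 0.4, -1.1]
grip_width: 0.0659
grasp_force: 15.0
```

>>> send_rows --xyz '[[-0.001,0,0],[-0.001,0,0],[0,0,0]]' --rotation '[[0,0,0],[0,0,0],[0,0,0]]' --jaw '[0,0,0]'

```text
time_s: 17.4
tool_pos: [0.4845, -0.0524, 0.2093]
tool_rot: [-180.0, -35.2, -7.2]
force: [0.3, 0.4, -0.6]
grip_width: 0.0661
grasp_force: 15.0
```

>>> send_rows --xyz '[[-0.001,0,0],[0,0,0]]' --rotation '[[0,0,0],[0,0,0]]' --jaw '[0,0]'

```text
time_s: 17.6
tool_pos: [0.4842, -0.0524, 0.2092]
tool_rot: [-180.0, -35.3, -7.2]
force: [3.4, -0.7, 0.1]
grip_width: 0.0659
grasp_force: 15.0
```

>>> send_rows --xyz '[[-0.001,0,0],[0,0,0]]' --rotation '[[0,0,0],[0,0,0]]' --jaw '[0,0]'

```text
time_s: 17.8
tool_pos: [0.4838, -0.0524, 0.2092]
tool_rot: [-180.0, -35.4, -7.2]
force: [4.6, -1.6, 1.2]
grip_width: 0.0659
grasp_force: 15.0
```

>>> send_rows --xyz '[[0,0,0.001],[0,0,0.0005],[0,0,0],[0,0,0],[0,0,0],[0,0,0],[0,0,0]]' --rotation '[[0,0,0],[0,0,0],[0,0,0],[0,0,0],[0,0,0],[0,0,0],[0,0,0]]' --jaw '[0,0,0.78,0.8,0.84,0.9,1]' --newtons 8

```text
time_s: 18.5
tool_pos: [0.4831, -0.0523, 0.2062]
tool_rot: [180.0, -35.1, -7.2]
force: [-0.7, -0.1, 0.1]
grip_width: 0.0799
grasp_force: 0.0
```

>>> send_rows --xyz '[[0,0,-0.005],[0,0,-0.015],[0,0,-0.03],[0,0,-0.03],[0,0,0],[0,0,0]]' --rotation '[[0,0,0],[0,0,0],[0,0,0],[0,0,0],[0,0,0],[0,0,0]]' --jaw '[1,1,1,1,1,1]'

```text
time_s: 19.1
tool_pos: [0.4377, -0.0465, 0.2728]
tool_rot: [-180.0, -35.3, -7.2]
force: [-0.6, -0.6, -0.6]
grip_width: 0.087
grasp_force: 0.0
```

Run:
```python
from h import *
w=env.read_camera("wrist");t=env.read_camera("side");im=w["image"].copy()
P=[srest(.082,.025,0),srest(.082,-.025,0),srest(.0625,.033,.014),srest(.0625,-.033,.014),srest(0,.036,.01),srest(0,-.036,.01),srest(.015,.036,.011),srest(.015,-.036,.011)]
for p in proj(w,P): cv2.drawMarker(im,(int(p[0]+.5),int(p[1]+.5)),(0,0,255),cv2.MARKER_CROSS,5,1)
a=cv2.resize(im[180:330,240:400],None,fx=3,fy=3,interpolation=2)
b=cv2.resize(t["image"][165:235,285:355],(320,450),interpolation=2)
cv2.imwrite("pics/w6.png",np.hstack([a,b]))
```

```text
(no output)
```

View pics/w6.png

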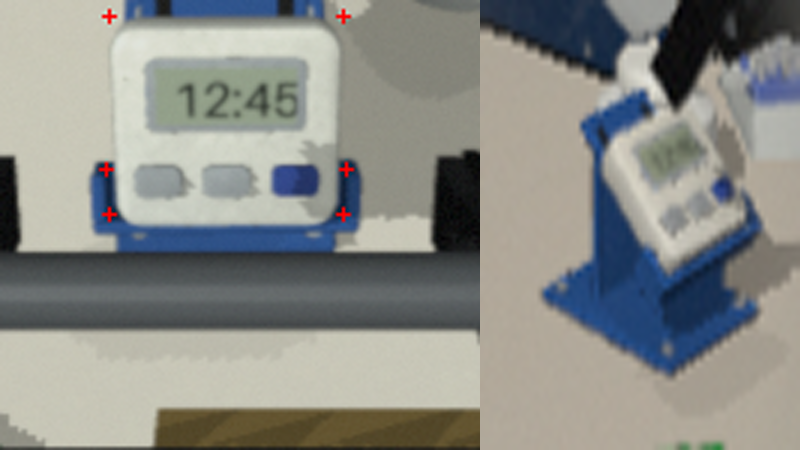

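Timer sits between the cheeks (93–118, 340–358), bottom edge at row 226 against the lip, square to it. I'll make sure it is home with a light push of closed fingertips on the display edge.

Run:
```python
from h import *
plan(srest(.085,-.002,.188),RS*RX)
```

```text
now [ 0.4376 -0.0466  0.2713] [180.  -35.1  -7.2]
rotvec [ 0.    -0.002 -0.   ] n>= 1.0
target [ 0.519 -0.057  0.237] shift in new tool axes [0.0475 0.0001 0.0754] in old [0.0474 0.     0.0755]
```

>>> send_rows --xyz '[[0.025,0,0],[0.023,0,0],[0,0,0],[0,0,0],[0,0,0],[0,0,0],[0,0,0.025],[0,0,0.03],[0,0,0.014],[0,0,0.006],[0,0,0],[0,0,0]]' --rotation '[[0,0,0],[0,0,0],[0,0,0],[0,0,0],[0,0,0],[0,0,0],[0,0,0],[0,0,0],[0,0,0],[0,0,0],[0,0,0],[0,0,0]]' --jaw '[0,0,0,0,0,0,0,0,0,0,0,0]'

```text
time_s: 20.4
tool_pos: [0.5193, -0.0569, 0.2387]
tool_rot: [-180.0, -35.2, -7.2]
force: [-0.1, -0.7, -0.4]
grip_width: 0.0025
grasp_force: 0.0
```

>>> send_rows --xyz '[[-0.004,0,0],[-0.003,0,0],[-0.002,0,0],[-0.002,0,0],[0,0,0]]' --rotation '[[0,0,0],[0,0,0],[0,0,0],[0,0,0],[0,0,0]]' --jaw '[0,0,0,0,0]'

```text
time_s: 20.9
tool_pos: [0.5102, -0.0557, 0.2318]
tool_rot: [180.0, -35.1, -7.2]
force: [-0.3, -0.2, -0.7]
grip_width: 0.0007
grasp_force: 0.0
```

>>> send_rows --xyz '[[-0.0015,0,0],[-0.0015,0,0],[0,0,0]]' --rotation '[[0,0,0],[0,0,0],[0,0,0]]' --jaw '[0,0,0]'

```text
time_s: 21.2
tool_pos: [0.508, -0.0555, 0.2301]
tool_rot: [180.0, -35.2, -7.2]
force: [-1.4, 0.5, -0.8]
grip_width: 0.0005
grasp_force: 0.0
```

>>> send_rows --xyz '[[-0.001,0,0],[0,0,0]]' --rotation '[[0,0,0],[0,0,0]]' --jaw '[0,0]'

```text
time_s: 21.4
tool_pos: [0.5076, -0.0554, 0.23]
tool_rot: [-180.0, -35.2, -7.2]
force: [0.6, 0.1, 0.4]
grip_width: 0.0004
grasp_force: 0.5
```

>>> send_rows --xyz '[[-0.001,0,0],[0,0,0]]' --rotation '[[0,0,0],[0,0,0]]' --jaw '[0,0]'

```text
time_s: 21.6
tool_pos: [0.5072, -0.0553, 0.2299]
tool_rot: [-180.0, -35.3, -7.2]
force: [2.0, -0.5, 2.1]
grip_width: 0.0009
grasp_force: 1.5
```

Resistance of ~3 N without motion: it is home. Back off and take a last look.

>>> send_rows --xyz '[[0.004,0,0],[0.006,0,0],[0,0,-0.02],[0,0,-0.04],[0,0,-0.03],[-0.02,0,-0.01],[0,0,0],[0,0,0]]' --rotation '[[0,0,0],[0,0,0],[0,0,0],[0,0,0],[0,0,0],[0,0,0],[0,0,0],[0,0,0]]' --jaw '[0,0,0,0,0,0,0,0]'

```text
time_s: 22.4
tool_pos: [0.4412, -0.047, 0.305]
tool_rot: [-180.0, -35.2, -7.2]
force: [0.2, 0.0, 0.1]
grip_width: 0.0008
grasp_force: 0.0
```

Run:
```python
from h import *
w=env.read_camera("wrist");s=env.read_camera("side")
cv2.imwrite("pics/f.png",np.hstack([cv2.resize(w["image"][180:330,240:400],None,fx=2.5,fy=3,interpolation=2),cv2.resize(s["image"][160:320,235:375],(400,450),interpolation=2)]))
```

```text
(no output)
```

View pics/f.png

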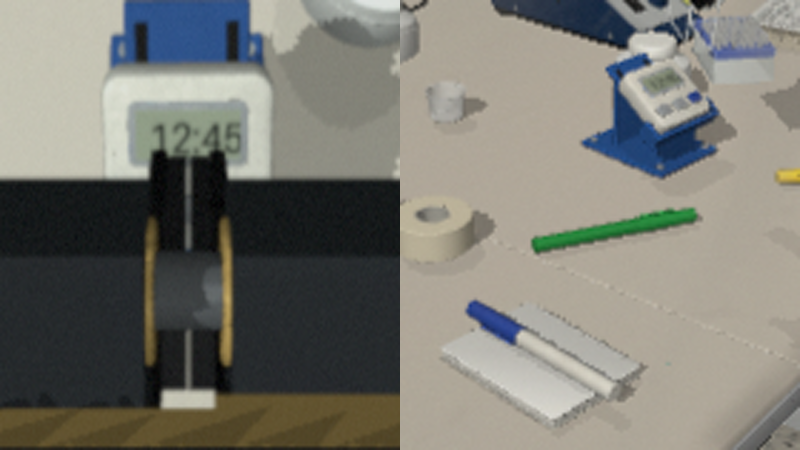

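The side view (right half) shows the timer seated in the stand at (660,95), the marker lying along the middle of the pad at (540,350), and the bystanders untouched.

```bash
python3 -c "
from cell import env
print(env.sign_off())"
```

```text
the job is handed in; nothing more can be done
None
```

I laid the marker flat on the middle of the note pad, then seated the timer against the stand's lip between the cheeks, display edge up, and handed the job in at about 22.5 s; the tape roll, petri dish and bottle were never touched.

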